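# Switch on the cap gauging station in sequence

## Task

Switch on the cap gauging station at its three little switch boxes, in this order: tip the paddle rocker over by pressing its raised end down, then push the square button fully in, then the round button fully in; each stays on, and all three must be on at the end. Only press them: do not lift, tip or shove the boxes along the table, and leave the caps and their stand, the tube, the ring and the dial indicator undisturbed.

Things in the scene. Friction and masses are not known exactly. Their poses are not given: they have to be found in the camera images.
- rocker_box: loose cast grey metal switch box (about 0.9 kg) on thin rubber feet, standing flat on the table, 104 mm long (its x) by 64 mm wide (its y), flat top 38 mm above the table; origin at the centre of its underside, z up; carries the paddle rocker
- rocker (a joint): ivory paddle rocker, a see-saw plate 80 mm long (box's x), 44 mm wide (y), 10 mm thick, pivoting about the box's y axis 49 mm above the table over the box's centre; upper face 9 mm above the pivot. 0 rad: off, the end towards the box's +x (with four fine ribs) raised 12.6 degrees; 0.44: on, that end fully down. It turns stiffly and stays where it is left, so press until it stops
- rocker_end (a point): point on the upper face of the rocker's ribbed end, 28 mm from the pivot towards the box's +x; 64 mm above the table when off, 52 mm when on. About 2 N here turns it (5 N near the pivot) until a firm stop; pressing the other end would tip it back
- square_box: loose cast grey metal switch box (about 0.8 kg) on thin rubber feet, standing flat on the table, 68 x 68 mm, flat top 38 mm above the table; origin at the centre of its underside, z up; carries the square button
- square (a joint): ivory square push button, 30 x 30 mm, in the middle of its box, pressed straight down. 0: out, its top 54 mm above the table; 0.008 m: fully in, top 46 mm above the table (8 mm above the box). It has no return spring: about 3 N moves it, up to a firm stop, and it stays where it is left
- square_top (a point): centre of the top of the square button
- round_box: loose cast grey metal switch box (about 0.8 kg) on thin rubber feet, standing flat on the table, 68 x 68 mm, flat top 38 mm above the table; origin at the centre of its underside, z up; carries the round button
- round (a joint): ivory round push button, 32 mm diameter, in the middle of its box; travel, heights, force and staying in as for the square one (0 out, 0.008 m fully in)
- round_top (a point): centre of the top of the round button
- stand: fixed beech stand, 52 (x) x 212 (y) x 30 mm high, with six slots in a row along its y; origin at the centre of its underside; bystander
- cap0_center (a point): centre of a loose ribbed purple screw cap, 32 mm diameter, 17 mm thick, standing on edge in a slot of the stand, 32 mm above the table; top at 48 mm; bystander
- cap1_center (a point): centre of a loose ribbed purple screw cap, 32 mm diameter, 17 mm thick, standing on edge in a slot of the stand, 32 mm above the table; top at 48 mm; bystander
- cap2_center (a point): centre of a loose ribbed purple screw cap, 32 mm diameter, 17 mm thick, standing on edge in a slot of the stand, 32 mm above the table; top at 48 mm; bystander
- cap3_center (a point): centre of a loose ribbed purple screw cap, 32 mm diameter, 17 mm thick, standing on edge in a slot of the stand, 32 mm above the table; top at 48 mm; bystander
- cap4_center (a point): centre of a loose ribbed purple screw cap, 32 mm diameter, 17 mm thick, standing on edge in a slot of the stand, 32 mm above the table; top at 48 mm; bystander
- cap5_center (a point): centre of a loose ribbed purple screw cap, 32 mm diameter, 17 mm thick, standing on edge in a slot of the stand, 32 mm above the table; top at 48 mm; bystander
- tube_center (a point): point on the axis of the loose frosted glass preform tube, 45 mm above the table; it stands upright, 97 mm tall, 26 mm diameter with a 35 mm collar near its foot; bystander
- tamper_ring: loose yellow nylon tamper ring lying flat, 38 mm outside, 31 mm inside, 9 mm high; origin at the centre of its underside; bystander
- dial_center (a point): chrome dial indicator on a loose 60 x 60 mm base, 118 mm tall; the point is 50 mm above the centre of its underside; bystander
There are look-alikes about, which are no part of the job. Leave any green look-alike of the square_box alone.

How it is judged:
By the outcome, as a careful person would: the job done as asked, in the order asked, and still so for the second after the job is handed in, with the robot touching nothing.
It also fails if it takes over 48 s, if anything falls off the work surface, if the arm or the gripper's body presses on something with over 40 N, if the wrist force passes 120 N, or if a joint passes its speed limit or range.

## Robot

A 7-joint arm with a two-finger parallel gripper is mounted at the origin on the work surface. World frame = base frame: x ahead of the robot, y to its left, z up, the work surface at z = 0. Lengths are in m, angles in rad, forces in N, time in s.
With the tool pointing down it reaches from about 0.4 to 0.9 m from the base axis. Payload 5.6 kg.
Tool frame: the origin (TCP) lies at the very end of the fingers, on their centre line; the grasp point (between the pads) lies 19 mm behind it; z points along the fingers, x is the direction in which the jaws open and shut, and the axes are right-handed (so a half turn about z gives the same grasp; the last joint's range is limited). The gripper opens to 92 mm and grips with 3 to 60 N. Pads are 20 mm wide; open, the fingers measure 128 mm over their backs; the gripper's body (75 mm by 189 mm) begins 69 mm behind the grasp point.
Start: joints at [-1.186, 0.468, -0.012, 1.603, 0.006, 1.071, -0.056], TCP at [0.27, 0.591, 0.215] pointing down, gripper open.
Joint ranges: [-2.53, 2.53], [-0.31, 2.02], [-1.57, 1.55], [0.28, 2.44], [-1.29, 4.43], [0.15, 1.84], [-2.92, 2.92]. Speed limits (rad/s): [2.57, 2.57, 3.14, 3.14, 3.14, 3.14, 3.14].

## Interface

Orientations are given as a unit quaternion [w, x, y, z].
In Python, from station import bot gives the robot as it stands.
- The arm moves only by the tool carry_out, never from a script. Its arguments are lists of equal length, an entry for each row: "linear": the shift along the tool's x, y, z in units of 50 mm (1.0 is 50 mm), a list of three; "roll": the turn about the tool's z in units of 8 degrees (1.0 is 8 degrees); "jaw": the closure, from 0 (fully open) to 1 (shut). A call has exactly 5 rows; each row shifts and turns the pose as measured when the row begins, along the tool's axes as they then stand; what a row does not reach is not made up. A row lasts 1/8 s, in which the tool goes at most 62.5 mm and 10.7 degrees, less where a joint would pass 70% of its speed; a pose out of reach is approached as far as the arm can. A call is refused whole if a number of a shift passes 1 or a number of a turn 1, either way. A call with a gripper value outside its range is refused whole. The fingers move at their own pace and stop on an object; the grip force is fixed at half the most. Time passes only in rows, so rows that do not move let the fingers close, or fill a call up. It gives the time, the measured TCP pose, the force and the opening at its end, in the units of the state.
- bot.observe(): the state, without advancing time (a new reading comes with each control period).
- bot.get_image(name): name is "scene" or "top" or "wrist"; returns a dict with "img" (384x512x3 uint8, red, green, blue), "z_map" (384x512 float32, m along the optical axis (not along the pixel's ray), 0 where there is no reading), "vertical_fov" (degrees; the focal length in pixels is half the picture's height over the tangent of half this angle, whatever the lens; pixels are square), "cx", "cy" (the principal point, pixels), "dist" ([k1, k2, p1, p2, k3] as OpenCV has them; the pictures are not rectified), "cam_to_world" (4x4, takes a point from camera to world coordinates); the wrist camera has in their place "T_tool_cam" (4x4, takes a point from camera to tool coordinates, whose origin is the TCP and whose axes are the tool frame's). Camera axes: x right, y down, z forward; pixel columns grow to the right and rows downward; lengths in m; the calibration is good to about 2 mm. A picture is of the moment at which its call begins: read the wrist's pose just before it.
- bot.finish_job(): hands the job in, once; it reports no verdict.
The state is a dict: "time_s": time; "q": joint angles; "qd": joint speeds; "joint_efforts": joint torques, N m; "position": TCP position; "tool_rot": TCP orientation; "force": force on the tool from outside, world axes, zero at the start; "wrist_torque": the same for the moment, N m; "opening": finger opening in m.
Only numpy, scipy, OpenCV 4.12 (cv2) and the standard library are available. Lean on these libraries where they do the work, as an engineer would, in place of code of your own. Each camera call takes 0.05 s, during which the arm holds its last target.

## Working session

There is one attempt and no reset: what is moved stays moved. The work goes in short steps, Python scripts to look and compute and a tool call to move; the robot and the scene stay as the last step left them, time stands still between calls to the robot, and variables do not carry over. Pictures are saved under pics/ and viewed, and the job is handed in when it is done.

Besides the shell and the picture viewer there is one more tool, called after "Emit:" as name(argument=value, ...), one argument or row to a line, values as JSON. carry_out: Moves the arm, as the interface text tells. Its arguments: {"type":"object","properties":{"linear":{"type":"array","items":{"type":"array","items":{"type":"number"}}},"roll":{"type":"array","items":{"type":"number"}},"jaw":{"type":"array","items":{"type":"number"}}},"required":["linear","roll","jaw"]}

```bash
mkdir -p pics; ls
cat > h.py <<'E'
import numpy as np, cv2
from station import bot
def grab(n):
    o=bot.observe(); d=bot.get_image(n); d['obs']=o; return d
def K(d):
    h=d['img'].shape[0]; f=h/2/np.tan(np.radians(d['vertical_fov'])/2)
    return np.array([[f,0,d['cx']],[0,f,d['cy']],[0,0,1.]])
def T(d):
    if 'cam_to_world' in d: return np.array(d['cam_to_world'])
    from scipy.spatial.transform import Rotation as R
    o=d['obs']; q=o['tool_rot']; M=np.eye(4); M[:3,:3]=R.from_quat([q[1],q[2],q[3],q[0]]).as_matrix(); M[:3,3]=o['position']
    return M@np.array(d['T_tool_cam'])
def rays(d,uv):
    p=cv2.undistortPoints(np.array(uv,float).reshape(-1,1,2),K(d),np.array(d['dist'],float)).reshape(-1,2)
    return np.c_[p,np.ones(len(p))]
def at_z(d,uv,z):
    r=rays(d,uv); M=T(d); w=r@M[:3,:3].T; o=M[:3,3]; s=(z-o[2])/w[:,2]
    return o+w*s[:,None]
def by_depth(d,uv):
    r=rays(d,uv); M=T(d); z=np.array([d['z_map'][int(round(v)),int(round(u))] for u,v in uv])
    return (r*z[:,None])@M[:3,:3].T+M[:3,3]
def save(d,fn,crop=None,s=1):
    im=d['img'][...,::-1]
    if crop: a,b,c,e=crop; im=im[b:e,a:c]
    im=cv2.resize(im,None,fx=s,fy=s,interpolation=cv2.INTER_CUBIC); cv2.imwrite(fn,im)
E
python3 - <<'E'
from h import *
import pickle
for n in ['scene','top','wrist']:
    d=grab(n); pickle.dump(d,open(n+'.pkl','wb')); save(d,f'pics/{n}0.png',s=1.5)
o=bot.observe(); print({k:np.round(v,3) for k,v in o.items()})
E
```

```text
pics
{'time_s': np.float64(0.15), 'q': array([-1.186,  0.468, -0.012,  1.603,  0.006,  1.071, -0.056]), 'qd': array([ 0.001, -0.001,  0.001, -0.002,  0.   , -0.   ,  0.001]), 'joint_efforts': array([ 1.0000e-03, -5.2095e+01, -1.2000e-02, -2.4398e+01, -5.7000e-02,
        1.5000e-02,  0.0000e+00]), 'position': array([0.27 , 0.591, 0.214]), 'tool_rot': array([ 0.   ,  0.841,  0.541, -0.001]), 'force': array([ 0.14 , -0.116, -0.726]), 'wrist_torque': array([0.005, 0.011, 0.034]), 'opening': np.float64(0.092)}
```

View pics/scene0.png

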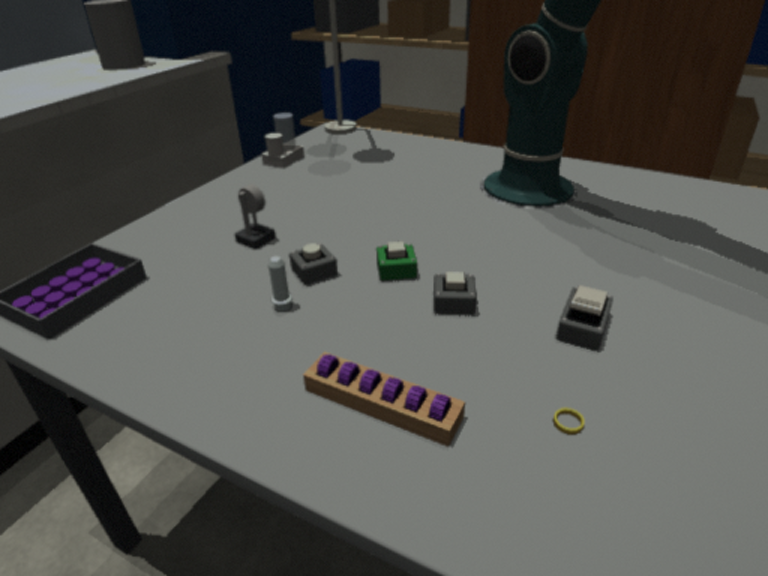

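View pics/top0.png

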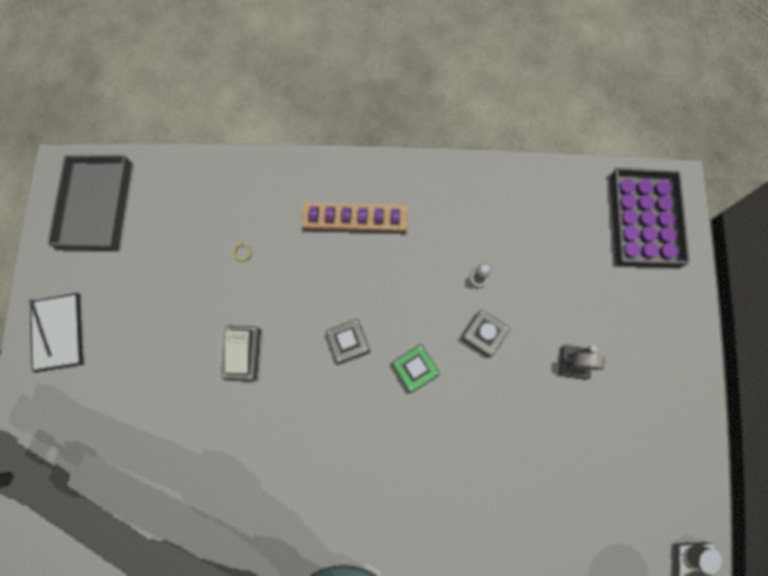

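View pics/wrist0.png

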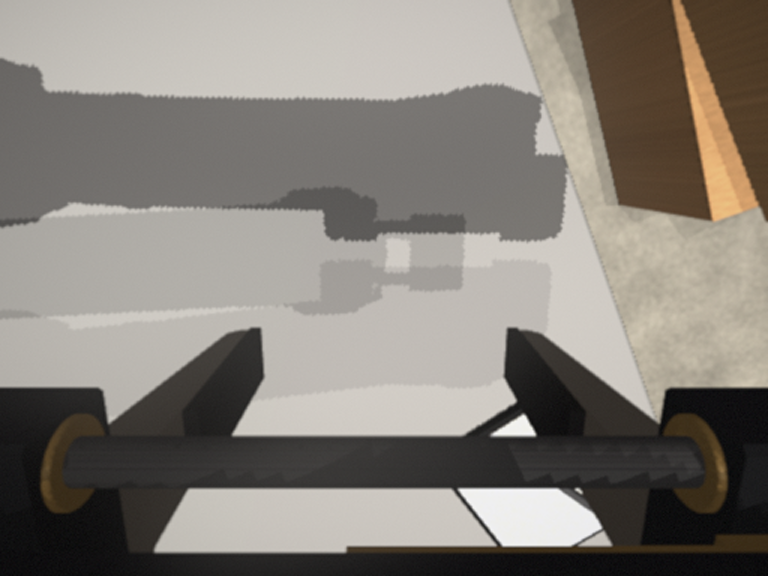

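The top view is 1.5x. The rocker is at about (238,352), the square button at (347,340), the green look-alike at (416,368), the round button at (488,331), the tube at (480,275) and the dial at (580,360). I'll enlarge it.

Run:
```python
from h import *
import pickle
d=pickle.load(open('top.pkl','rb'))
save(d,'pics/topc.png',crop=(140,190,350,270),s=3.8)
save(d,'pics/topr.png',crop=(140,210,180,260),s=12)
d=pickle.load(open('scene.pkl','rb'))
save(d,'pics/scr.png',crop=(365,185,415,235),s=12)
d=pickle.load(open('top.pkl','rb'))
print(T(d).round(3), K(d).round(1), d['dist'])
for n,uv in dict(rock=(158.7,235),sq=(231,227),rd=(325,220.5),green=(277,245),tube=(320,183),dial=(386,240)).items():
    print(n, by_depth(d,[uv]).round(3))
```

```text
[[ 0.031 -0.973  0.23   0.377]
 [-1.    -0.029  0.01  -0.077]
 [-0.003 -0.23  -0.973  1.128]
 [ 0.     0.     0.     1.   ]] [[384.8   0.  260.3]
 [  0.  384.8 189.7]
 [  0.    0.    1. ]] [-0.12624586  0.          0.          0.          0.        ]
rock [[0.49  0.216 0.058]]
sq [[0.521 0.013 0.051]]
rd [[ 0.546 -0.251  0.054]]
green [[ 0.474 -0.117  0.056]]
tube [[ 0.649 -0.234  0.078]]
dial [[ 0.49  -0.409  0.104]]
```

View pics/topc.png

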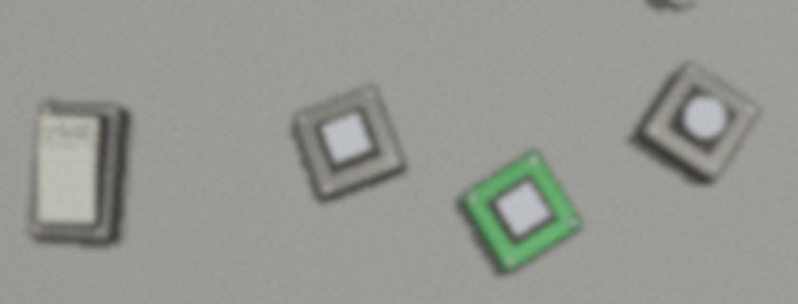

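View pics/topr.png

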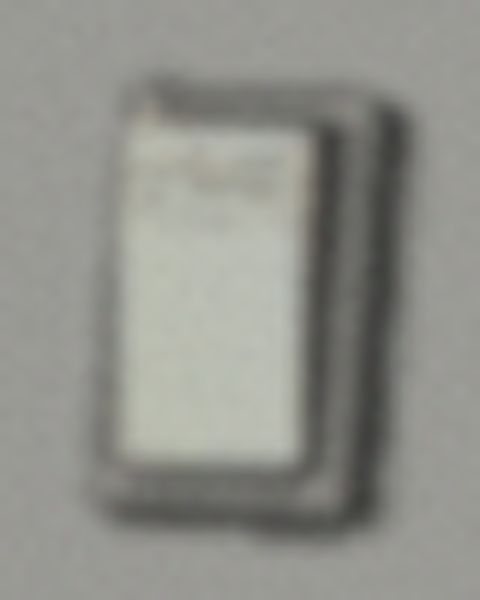

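View pics/scr.png

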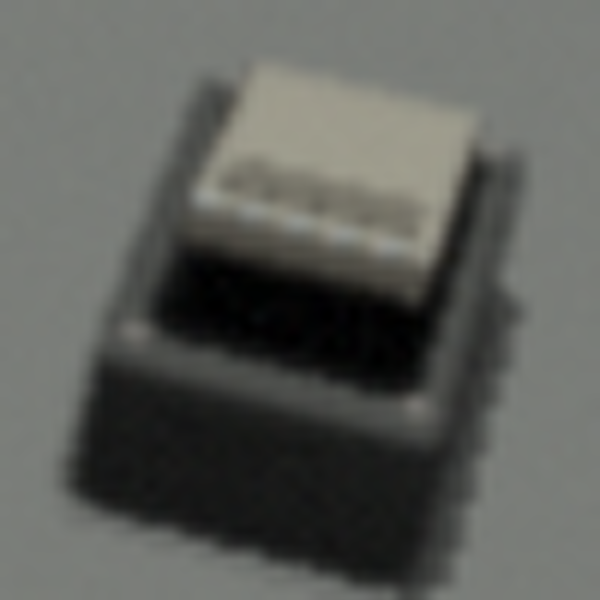

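The ribs are at the far end of the rocker (+x in the world, top of the view at about (157,222)), and that end is raised. Next I'll measure the plate by its depth cloud and the buttons by their tops.

Run:
```python
from h import *
import pickle
d=pickle.load(open('top.pkl','rb'))
f=lambda x,y,s,a,b:((x+.5)/s-.5+a,(y+.5)/s-.5+b)
c=[f(x,y,12,140,210) for x,y in [(130,128),(308,125),(300,466),(120,465)]]
for uv,z in zip(c,[.066,.066,.049,.049]): print('rc',at_z(d,[uv],z).round(4))
for y in (150,200,250,300,350,400,450): print(by_depth(d,[f(210,y,12,140,210)]).round(3))
for n,p in dict(sq=(346,137),rd=(706,118),green=(524,208)).items():
    print(n,at_z(d,[f(*p,3.8,140,190)],.054).round(4))
# same from the scene camera w/ color-independent depth cloud
s=pickle.load(open('scene.pkl','rb'))
for nm,dd in (('top',d),('scene',s)):
    h,w=dd['z_map'].shape; vv,uu=np.mgrid[:h,:w]; uv=np.c_[uu.ravel(),vv.ravel()]
    r=rays(dd,uv)*dd['z_map'].ravel()[:,None]; M=T(dd); P=r@M[:3,:3].T+M[:3,3]
    for n,c0 in dict(rock=(.49,.216),sq=(.521,.013),rd=(.546,-.251)).items():
        m=(np.hypot(P[:,0]-c0[0],P[:,1]-c0[1])<.06)&(P[:,2]>.045)
        Q=P[m]; print(nm,n,m.sum(),Q.min(0).round(3),Q.max(0).round(3),Q.mean(0).round(4))
        if n=='rock':
            A=np.c_[Q[:,0],Q[:,1],np.ones(len(Q))]; print(np.linalg.lstsq(A,Q[:,2],rcond=None)[0])
```

```text
rc [[0.53   0.2409 0.066 ]]
rc [[0.5322 0.1984 0.066 ]]
rc [[0.454  0.1982 0.049 ]]
rc [[0.4524 0.2413 0.049 ]]
[[0.526 0.222 0.062]]
[[0.514 0.221 0.062]]
[[0.503 0.221 0.06 ]]
[[0.491 0.221 0.058]]
[[0.48  0.221 0.054]]
[[0.468 0.221 0.051]]
[[0.457 0.219 0.051]]
sq [[0.524  0.0142 0.054 ]]
rd [[ 0.546  -0.2526  0.054 ]]
green [[ 0.4756 -0.1186  0.054 ]]
top rock 451 [0.454 0.197 0.046] [0.533 0.244 0.07 ] [0.4936 0.2196 0.0579]
[ 0.21458618  0.01384764 -0.05107388]
top sq 116 [ 0.506 -0.004  0.047] [0.541 0.031 0.058] [0.5236 0.0135 0.0537]
top rd 94 [ 0.532 -0.266  0.045] [ 0.563 -0.237  0.057] [ 0.547  -0.2509  0.0528]
scene rock 344 [0.453 0.197 0.048] [0.534 0.242 0.067] [0.503  0.2201 0.0586]
[ 0.16875787 -0.00122356 -0.02602316]
scene sq 118 [ 0.505 -0.004  0.045] [0.543 0.032 0.056] [0.5277 0.0149 0.0522]
scene rd 82 [ 0.533 -0.268  0.045] [ 0.563 -0.237  0.055] [ 0.5503 -0.2504  0.052 ]
```

```bash
cat > go.py <<'E'
import sys
from h import *
from scipy.spatial.transform import Rotation as R
o=bot.observe(); q=o['tool_rot']; M=R.from_quat([q[1],q[2],q[3],q[0]]).as_matrix(); p=np.array(o['position'])
print('t',round(float(o['time_s']),2),'p',p.round(4),'F',np.round(o['force'],1),'open',round(float(o['opening']),4),'xaxis deg',np.degrees(np.arctan2(M[1,0],M[0,0])).round(1),'z',M[:,2].round(3))
if len(sys.argv)>3:
    t=np.array(list(map(float,sys.argv[1:4]))); u=M.T@(t-p)/.05; print('units total',u.round(2),'per5',(u/5).round(3),'norm',np.linalg.norm(u).round(2))
E
python3 go.py .523 .220 .12
```

```text
t 0.15 p [0.2695 0.591  0.2138] F [ 0.1 -0.1 -0.7] open 0.0918 xaxis deg 65.5 z [-0.    -0.001 -1.   ]
units total [-4.65  7.69  1.88] per5 [-0.929  1.538  0.377] norm 9.18
```

Emit:
carry_out(
  linear=[
    [-0.45, 0.75, 0],
    [-0.45, 0.75, 0],
    [-0.45, 0.75, 0],
    [-0.45, 0.75, 0],
    [-0.45, 0.75, 0],
  ],
  roll=[0, 0, 0, 0, 0],
  jaw=[1, 1, 1, 1, 1],
)

```text
time_s: 0.78
position: [0.3933, 0.4086, 0.2117]
tool_rot: [0.0, 0.839, 0.544, -0.002]
force: [1.7, 0.1, 0.4]
opening: 0.0444
```

```bash
python3 go.py .523 .220 .12
```

```text
t 0.78 p [0.3933 0.4086 0.2117] F [1.7 0.1 0.4] open 0.0444 xaxis deg 66.0 z [-0.003 -0.002 -1.   ]
units total [-2.38  3.91  1.84] per5 [-0.476  0.782  0.367] norm 4.93
```

Emit:
carry_out(
  linear=[
    [-0.48, 0.78, 0.2],
    [-0.48, 0.78, 0.2],
    [-0.48, 0.78, 0.2],
    [-0.48, 0.78, 0.2],
    [-0.4, 0.6, 0.2],
  ],
  roll=[0, 0, 0, 0, 0],
  jaw=[1, 1, 1, 1, 1],
)

```text
time_s: 1.4
position: [0.5197, 0.22, 0.1607]
tool_rot: [0.0, 0.839, 0.544, -0.001]
force: [0.7, -0.5, -0.2]
opening: 0.0005
```

Emit:
carry_out(
  linear=[
    [0, 0, 0],
    [0, 0, 0],
    [0, 0, 0],
    [0, 0, 0],
    [0, 0, 0],
  ],
  roll=[-0.75, -0.75, -0.75, -0.75, 0],
  jaw=[1, 1, 1, 1, 1],
)

```text
time_s: 2.02
position: [0.5204, 0.2143, 0.1583]
tool_rot: [-0.0, 0.706, 0.708, -0.004]
force: [-0.3, -1.2, -0.1]
opening: 0.0008
```

```bash
python3 go.py .523 .220 .12
python3 - <<'E'
from h import *
d=grab('wrist'); save(d,'pics/w1.png',s=1.5)
E
```

```text
t 2.02 p [0.5204 0.2143 0.1583] F [-0.3 -1.2 -0.1] open 0.0008 xaxis deg 90.2 z [-0.005 -0.005 -1.   ]
units total [0.12 0.06 0.76] per5 [0.023 0.011 0.153] norm 0.78
```

View pics/w1.png

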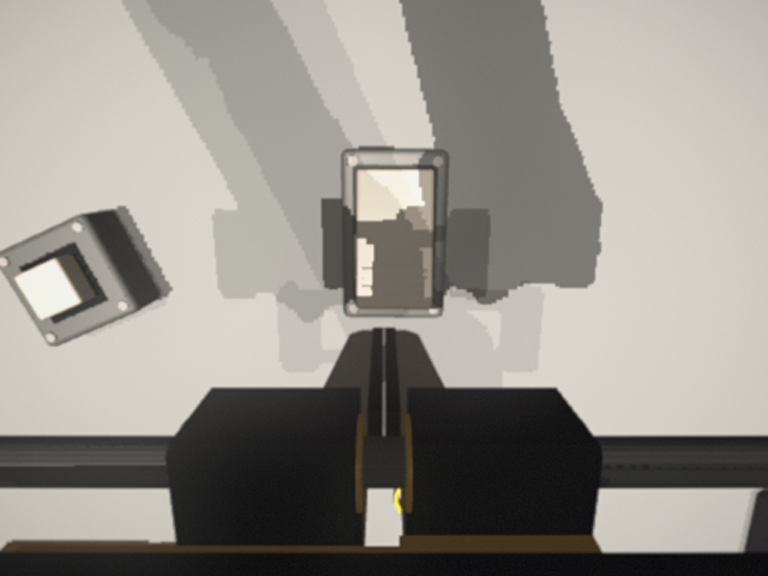

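The wrist view shows the rocker box ahead of the fingers. Its top corners are at about (344,150), (447,150), (443,317) and (344,316), with the ribs at the bottom near (365,280). The square box is on the left with its button at (47,288). I'll cross-check the positions.

Run:
```python
from h import *
d=grab('wrist')
g=lambda l:[((x+.5)/1.5-.5,(y+.5)/1.5-.5) for x,y in l]
a=at_z(d,g([(344,150),(447,150),(443,317),(344,316)]),.038);print(a.round(4),a.mean(0))
print(at_z(d,g([(396,240)]),.058).round(4))
a=at_z(d,g([(2,261),(77,227),(122,306),(52,338)]),.038);print('sq screws',a.round(4),a.mean(0))
```

```text
[[0.4416 0.191  0.038 ]
 [0.4415 0.2513 0.038 ]
 [0.5438 0.2522 0.038 ]
 [0.5434 0.1892 0.038 ]] [0.49258759 0.22089965 0.038     ]
[[0.4916 0.2215 0.058 ]]
sq screws [[ 5.084e-01 -2.330e-02  3.800e-02]
 [ 4.871e-01  2.690e-02  3.800e-02]
 [ 5.373e-01  4.810e-02  3.800e-02]
 [ 5.591e-01 -4.000e-04  3.800e-02]] [0.52295956 0.01282061 0.038     ]
```

```bash
python3 go.py .5225 .221 .09
```

```text
t 2.12 p [0.5205 0.2144 0.1584] F [ 0.   0.2 -0.8] open 0.0005 xaxis deg 90.1 z [-0.005 -0.005 -1.   ]
units total [0.14 0.05 1.37] per5 [0.028 0.01  0.273] norm 1.37
```

Emit:
carry_out(
  linear=[
    [0.14, 0.04, 0.35],
    [0, 0, 0.35],
    [0, 0, 0.35],
    [0, 0, 0.3],
    [0, 0, 0],
  ],
  roll=[0, 0, 0, 0, 0],
  jaw=[1, 1, 1, 1, 1],
)

```text
time_s: 2.75
position: [0.5204, 0.2215, 0.0839]
tool_rot: [-0.001, 0.707, 0.707, -0.006]
force: [-0.0, -0.3, 0.6]
opening: 0.0006
```

```bash
python3 go.py .5225 .221 .066
```

```text
t 2.75 p [0.5204 0.2215 0.0839] F [-0.  -0.3  0.6] open 0.0006 xaxis deg 90.0 z [-0.009 -0.007 -1.   ]
units total [-0.01  0.04  0.36] per5 [-0.001  0.009  0.071] norm 0.36
```

Emit:
carry_out(
  linear=[
    [0, 0.04, 0.12],
    [0, 0.0, 0.12],
    [0, 0, 0.12],
    [0, 0, 0.1],
    [0, 0, 0.1],
  ],
  roll=[0, 0, 0, 0, 0],
  jaw=[1, 1, 1, 1, 1],
)

```text
time_s: 3.38
position: [0.5259, 0.222, 0.0566]
tool_rot: [0.001, 0.707, 0.707, -0.002]
force: [1.8, -0.4, 4.0]
opening: 0.0003
```

```bash
python3 go.py .5225 .221 .053
```

```text
t 3.38 p [0.5259 0.222  0.0566] F [ 1.8 -0.4  4. ] open 0.0003 xaxis deg 90.0 z [-0.002 -0.005 -1.   ]
units total [-0.02 -0.07  0.07] per5 [-0.004 -0.014  0.014] norm 0.1
```

Emit:
carry_out(
  linear=[
    [0, 0, 0.06],
    [0, 0, 0.06],
    [0, 0, 0.06],
    [0, 0, 0.06],
    [0, 0, 0.06],
  ],
  roll=[0, 0, 0, 0, 0],
  jaw=[1, 1, 1, 1, 1],
)

```text
time_s: 4.0
position: [0.5269, 0.2221, 0.0521]
tool_rot: [0.001, 0.707, 0.707, -0.002]
force: [-5.3, -3.0, 26.2]
opening: 0.0002
```

```bash
python3 go.py .5225 .221 .052
```

```text
t 4.0 p [0.5269 0.2221 0.0521] F [-5.3 -3.  26.2] open 0.0002 xaxis deg 89.9 z [-0.002 -0.004 -1.   ]
units total [-0.02 -0.09  0.  ] per5 [-0.004 -0.018  0.   ] norm 0.09
```

A force of 26 N at 0.052 m means the firm stop is reached. I'll lift straight up and check.

Emit:
carry_out(
  linear=[
    [0, 0, -0.2],
    [0, 0, -0.6],
    [0, 0, -0.6],
    [0, 0, -0.4],
    [0, 0, 0],
  ],
  roll=[0, 0, 0, 0, 0],
  jaw=[1, 1, 1, 1, 1],
)

```text
time_s: 4.62
position: [0.5227, 0.2224, 0.143]
tool_rot: [-0.002, 0.707, 0.707, -0.006]
force: [-0.1, -0.2, 0.2]
opening: 0.0001
```

```bash
python3 go.py .523 .0135 .13
python3 - <<'E'
from h import *
d=grab('wrist'); save(d,'pics/w2.png',s=1.5)
for nm in ('top','scene'):
    dd=grab(nm); save(dd,f'pics/{nm}2.png',s=1.5)
    h,w=dd['z_map'].shape; vv,uu=np.mgrid[:h,:w]; uv=np.c_[uu.ravel(),vv.ravel()]
    r=rays(dd,uv)*dd['z_map'].ravel()[:,None]; M=T(dd); P=r@M[:3,:3].T+M[:3,3]
    m=(abs(P[:,0]-.4925)<.036)&(abs(P[:,1]-.221)<.018)&(P[:,2]>.04)&(P[:,2]<.075)
    Q=P[m]
    if len(Q)>20: A=np.c_[Q[:,0],Q[:,1],np.ones(len(Q))]; print(nm,m.sum(),np.linalg.lstsq(A,Q[:,2],rcond=None)[0])
E
```

```text
t 4.62 p [0.5227 0.2224 0.143 ] F [-0.1 -0.2  0.2] open 0.0001 xaxis deg 90.0 z [-0.01  -0.006 -1.   ]
units total [-4.18  0.01  0.28] per5 [-0.835  0.002  0.057] norm 4.19
top 284 [-0.21989318 -0.01856054  0.17066224]
scene 387 [-0.22092025  0.00200692  0.16606462]
```

View pics/w2.png

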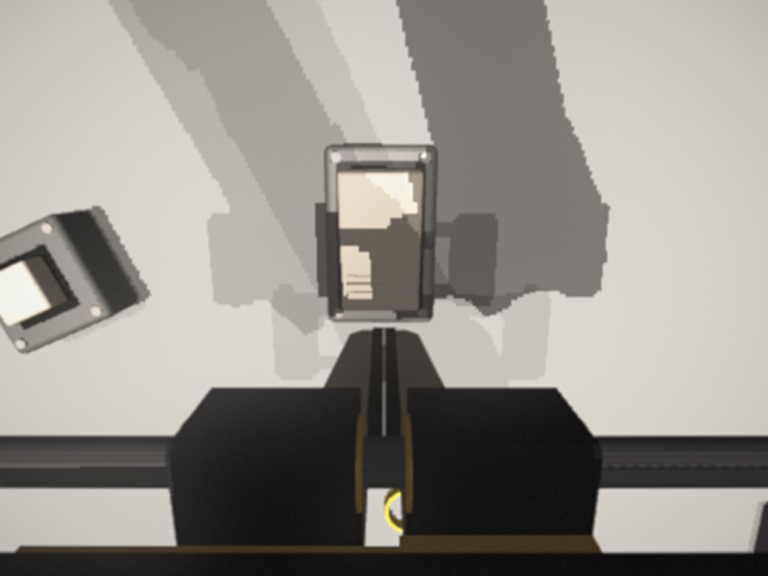

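View pics/scene2.png

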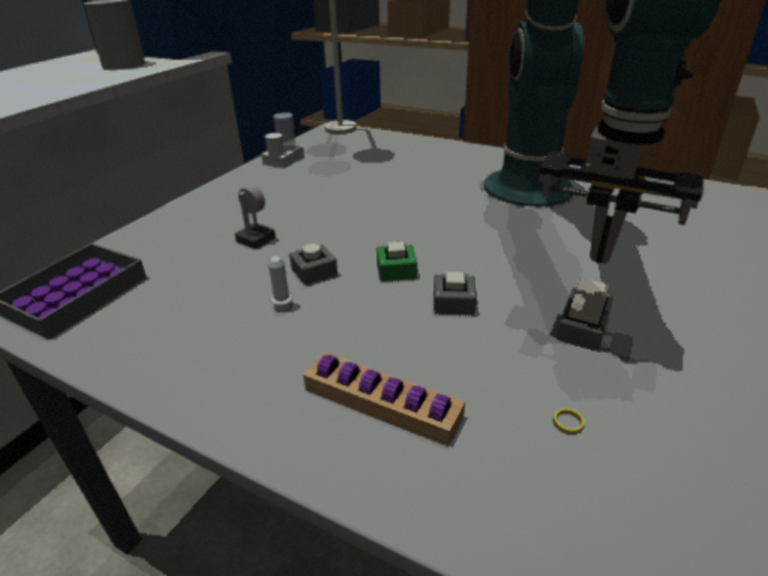

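The plate slope went from +0.21 to -0.22, so the rocker is on. The pictures show its ribbed end down and nothing else changed. Next is the square button.

Emit:
carry_out(
  linear=[
    [-0.85, 0, 0],
    [-0.85, 0, 0],
    [-0.85, 0, 0.1],
    [-0.85, 0, 0.1],
    [-0.85, 0, 0.1],
  ],
  roll=[0, 0, 0, 0, 0],
  jaw=[1, 1, 1, 1, 1],
)

```text
time_s: 5.4
position: [0.5177, 0.0069, 0.1208]
tool_rot: [-0.005, 0.704, 0.71, -0.012]
force: [-0.3, -0.2, -0.6]
opening: 0.0002
```

```bash
python3 go.py .523 .0135 .08;  python3 - <<'E'
from h import *
d=grab('wrist'); save(d,'pics/w3.png',s=1.5)
E
```

```text
t 5.4 p [0.5177 0.0069 0.1208] F [-0.3 -0.2 -0.6] open 0.0002 xaxis deg 90.5 z [-0.024 -0.009 -1.   ]
units total [0.14 0.13 0.81] per5 [0.028 0.025 0.162] norm 0.83
```

View pics/w3.png

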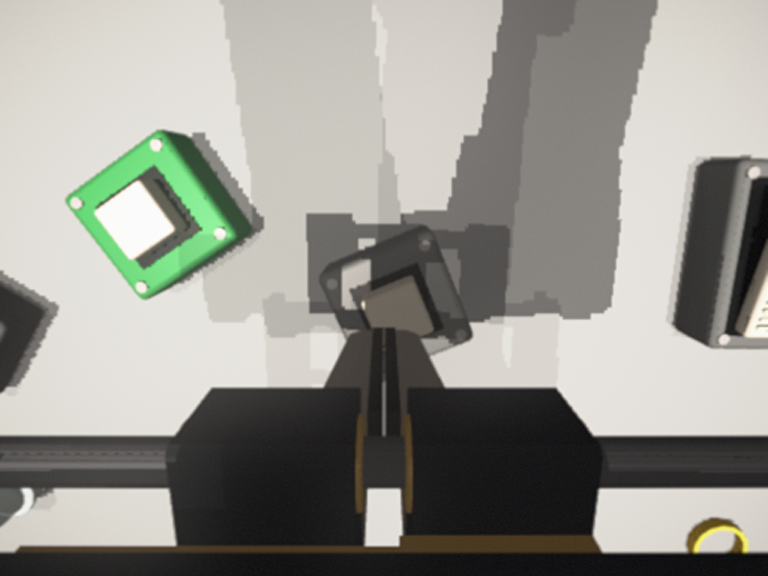

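The square box sits just ahead of and below the fingertips, with its button at about (395,305). I'm closing in.

Emit:
carry_out(
  linear=[
    [0.13, 0.12, 0.2],
    [0, 0, 0.2],
    [0, 0, 0.2],
    [0, 0, 0.1],
    [0, 0, 0],
  ],
  roll=[0, 0, 0, 0, 0],
  jaw=[1, 1, 1, 1, 1],
)

```text
time_s: 6.08
position: [0.5198, 0.0084, 0.0793]
tool_rot: [-0.007, 0.706, 0.708, -0.016]
force: [0.5, -0.6, 0.5]
opening: 0.0002
```

```bash
python3 go.py .523 .0135 .056
```

```text
t 6.08 p [0.5198 0.0084 0.0793] F [ 0.5 -0.6  0.5] open 0.0002 xaxis deg 90.2 z [-0.032 -0.013 -0.999]
units total [0.11 0.08 0.46] per5 [0.022 0.016 0.093] norm 0.48
```

Emit:
carry_out(
  linear=[
    [0.13, 0.08, 0.1],
    [0, 0, 0.1],
    [0, 0, 0.1],
    [0, 0, 0.1],
    [0, 0, 0.05],
  ],
  roll=[0, 0, 0, 0, 0],
  jaw=[1, 1, 1, 1, 1],
)

```text
time_s: 6.7
position: [0.524, 0.0156, 0.0559]
tool_rot: [-0.006, 0.705, 0.709, -0.015]
force: [0.4, 0.1, 0.1]
opening: 0.0006
```

```bash
python3 go.py .523 .0135 .046
```

```text
t 6.7 p [0.524  0.0156 0.0559] F [0.4 0.1 0.1] open 0.0006 xaxis deg 90.3 z [-0.031 -0.012 -0.999]
units total [-0.04 -0.01  0.2 ] per5 [-0.008 -0.003  0.04 ] norm 0.2
```

Emit:
carry_out(
  linear=[
    [-0.02, 0, 0.06],
    [0, 0, 0.06],
    [0, 0, 0.06],
    [0, 0, 0.06],
    [0, 0, 0.05],
  ],
  roll=[0, 0, 0, 0, 0],
  jaw=[1, 1, 1, 1, 1],
)

```text
time_s: 7.32
position: [0.5243, 0.015, 0.0445]
tool_rot: [-0.007, 0.705, 0.709, -0.014]
force: [-8.0, 0.5, 30.1]
opening: 0.0005
```

```bash
python3 go.py .523 .0135 .046
```

```text
t 7.33 p [0.5243 0.015  0.0445] F [-8.   0.5 30.1] open 0.0005 xaxis deg 90.3 z [-0.03  -0.011 -0.999]
units total [-0.03 -0.03 -0.03] per5 [-0.006 -0.005 -0.006] norm 0.05
```

A force of 30 N at 0.0445 m means the button is against its stop. Lifting.

Emit:
carry_out(
  linear=[
    [0, 0, -0.2],
    [0, 0, -0.5],
    [0, 0, -0.6],
    [0, 0, -0.6],
    [0, 0, 0],
  ],
  roll=[0, 0, 0, 0, 0],
  jaw=[1, 1, 1, 1, 1],
)

```text
time_s: 7.95
position: [0.5271, 0.0147, 0.1417]
tool_rot: [-0.006, 0.706, 0.708, -0.015]
force: [-0.4, -0.0, -0.3]
opening: 0.0002
```

```bash
python3 go.py .547 -.252 .14
python3 - <<'E'
from h import *
d=grab('scene'); save(d,'pics/s4.png',s=1.5)
d=grab('wrist'); save(d,'pics/w4.png',s=1.5)
h,w=d['z_map'].shape; vv,uu=np.mgrid[:h,:w]; uv=np.c_[uu.ravel(),vv.ravel()]
r=rays(d,uv)*d['z_map'].ravel()[:,None]; M=T(d); P=r@M[:3,:3].T+M[:3,3]
for c in ((.515,.014),(.4756,-.1186)):
    m=(np.hypot(P[:,0]-c[0],P[:,1]-c[1])<.01)&(P[:,2]<.07); print(m.sum(),np.median(P[m,2]) if m.any() else None)
E
```

```text
t 7.95 p [0.5271 0.0147 0.1417] F [-0.4 -0.  -0.3] open 0.0002 xaxis deg 90.2 z [-0.03  -0.012 -0.999]
units total [-5.33  0.38  0.09] per5 [-1.067  0.076  0.018] norm 5.35
440 0.04685969580548327
485 0.055110790828970524
```

View pics/w4.png

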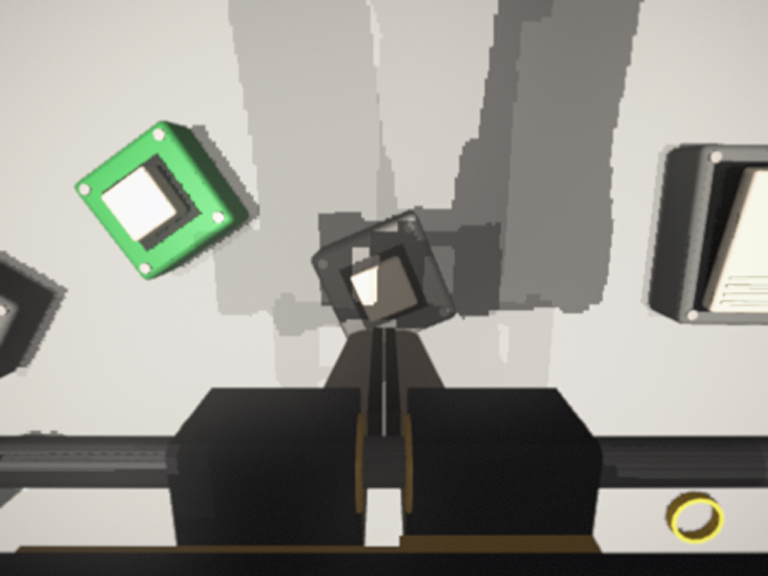

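View pics/s4.png

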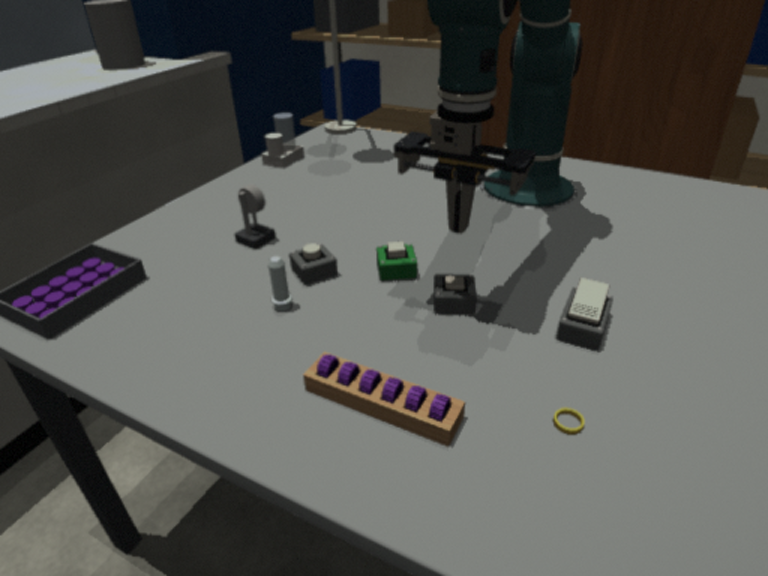

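The square button's top reads 46.9 mm, against 55.1 mm on the un-pressed green look-alike, so it is fully in. The rocker is still on. Next is the round button.

Emit:
carry_out(
  linear=[
    [-0.9, 0.06, 0],
    [-0.9, 0.06, 0],
    [-0.9, 0.06, 0],
    [-0.9, 0.06, 0],
    [-0.9, 0.06, 0],
  ],
  roll=[0, 0, 0, 0, 0],
  jaw=[1, 1, 1, 1, 1],
)

```text
time_s: 8.68
position: [0.538, -0.2111, 0.1331]
tool_rot: [-0.013, 0.702, 0.712, -0.02]
force: [1.1, -0.2, 0.9]
opening: 0.0004
```

```bash
python3 go.py .547 -.252 .11
python3 - <<'E'
from h import *
d=grab('wrist'); save(d,'pics/w5.png',s=1.5)
E
```

```text
t 8.68 p [ 0.538  -0.2111  0.1331] F [ 1.1 -0.2  0.9] open 0.0004 xaxis deg 90.8 z [-0.047 -0.01  -0.999]
units total [-0.82  0.19  0.46] per5 [-0.163  0.038  0.092] norm 0.96
```

View pics/w5.png

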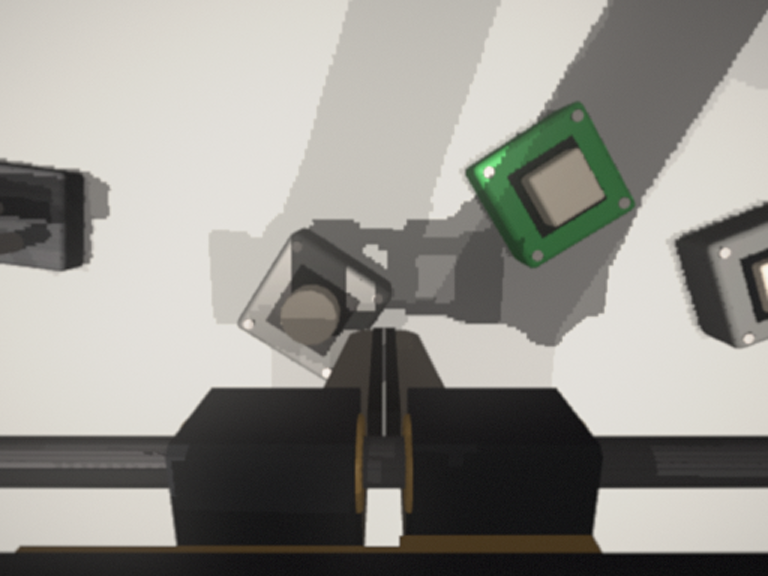

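The round button appears at about (309,316), left of the fingertips, and the tilt is 2.7°. I'll cross-check its centre.

```bash
python3 - <<'E'
from h import *
d=grab('wrist')
print(at_z(d,[((309.5)/1.5-.5,316.5/1.5-.5)],.054).round(4))
E
python3 go.py .547 -.252 .085
```

```text
[[ 0.5439 -0.2605  0.054 ]]
t 8.78 p [ 0.5369 -0.2163  0.1331] F [-0.2  0.3 -0.9] open 0.0006 xaxis deg 90.3 z [-0.048 -0.013 -0.999]
units total [-0.7   0.24  0.96] per5 [-0.14   0.049  0.192] norm 1.22
```

Emit:
carry_out(
  linear=[
    [-0.35, 0.2, 0.2],
    [-0.3, 0.05, 0.2],
    [0, 0, 0.2],
    [0, 0, 0.1],
    [0, 0, 0],
  ],
  roll=[0, 0, 0, 0, 0],
  jaw=[1, 1, 1, 1, 1],
)

```text
time_s: 9.4
position: [0.5449, -0.246, 0.0914]
tool_rot: [-0.017, 0.704, 0.709, -0.023]
force: [-0.1, 0.3, -0.3]
opening: 0.0006
```

```bash
python3 go.py .547 -.252 .06
python3 - <<'E'
from h import *
d=grab('wrist'); save(d,'pics/w6.png',s=1.5)
import pickle; pickle.dump(d,open('w6.pkl','wb'))
E
python3 go.py .547 -.252 .06
```

```text
t 9.4 p [ 0.5449 -0.246   0.0914] F [-0.1  0.3 -0.3] open 0.0006 xaxis deg 90.4 z [-0.056 -0.009 -0.998]
units total [-0.11  0.08  0.62] per5 [-0.023  0.015  0.125] norm 0.64
t 9.45 p [ 0.5451 -0.2459  0.0916] F [1.1 0.2 0.4] open 0.0004 xaxis deg 90.4 z [-0.056 -0.009 -0.998]
units total [-0.12  0.07  0.63] per5 [-0.023  0.014  0.126] norm 0.64
```

View pics/w6.png

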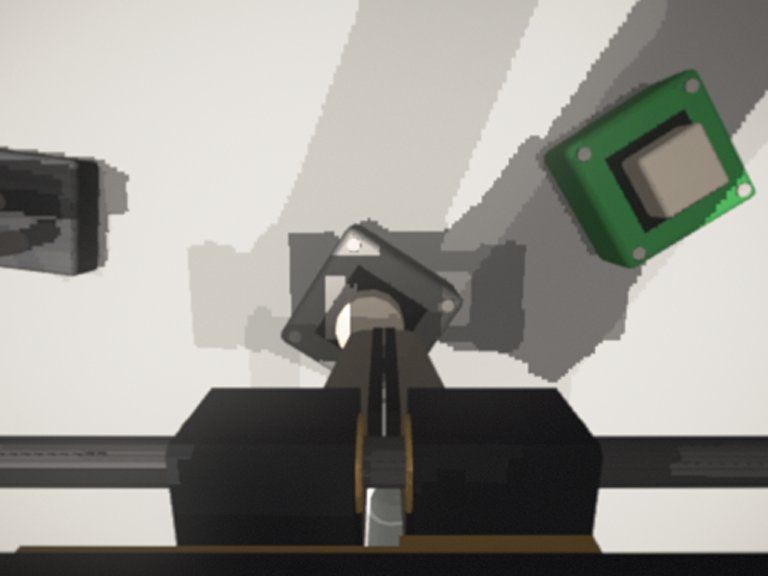

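Run:
```python
from h import *
import pickle; d=pickle.load(open('w6.pkl','rb'))
g=lambda l:[((x+.5)/1.5-.5,(y+.5)/1.5-.5) for x,y in l]
print(at_z(d,g([(370,325)]),.054).round(4)); a=at_z(d,g([(447,306),(293,337)]),.038);print(a.round(4),a.mean(0))
```

```text
[[ 0.544  -0.2519  0.054 ]]
[[ 0.5385 -0.2149  0.038 ]
 [ 0.555  -0.2906  0.038 ]] [ 0.54679042 -0.25275019  0.038     ]
```

Emit:
carry_out(
  linear=[
    [-0.12, 0.08, 0.15],
    [0, 0, 0.15],
    [0, 0, 0.15],
    [0, 0, 0.12],
    [0, 0, 0.06],
  ],
  roll=[0, 0, 0, 0, 0],
  jaw=[1, 1, 1, 1, 1],
)

```text
time_s: 10.07
position: [0.5484, -0.252, 0.0588]
tool_rot: [-0.016, 0.704, 0.71, -0.022]
force: [-0.3, 0.5, 0.2]
opening: 0.0003
```

```bash
python3 go.py .546 -.252 .045
```

```text
t 10.07 p [ 0.5484 -0.252   0.0588] F [-0.3  0.5  0.2] open 0.0003 xaxis deg 90.5 z [-0.054 -0.009 -0.999]
units total [ 0.   -0.03  0.28] per5 [ 0.001 -0.007  0.056] norm 0.28
```

Emit:
carry_out(
  linear=[
    [0, -0.03, 0.08],
    [0, 0, 0.07],
    [0, 0, 0.06],
    [0, 0, 0.06],
    [0, 0, 0.06],
  ],
  roll=[0, 0, 0, 0, 0],
  jaw=[1, 1, 1, 1, 1],
)

```text
time_s: 10.7
position: [0.547, -0.2521, 0.0449]
tool_rot: [-0.016, 0.704, 0.71, -0.021]
force: [-6.3, 4.3, 26.7]
opening: 0.0008
```

```bash
python3 go.py .546 -.252 .045
```

```text
t 10.7 p [ 0.547  -0.2521  0.0449] F [-6.3  4.3 26.7] open 0.0008 xaxis deg 90.5 z [-0.052 -0.009 -0.999]
units total [ 0.   -0.02 -0.  ] per5 [ 0.    -0.004 -0.   ] norm 0.02
```

A force of 26.7 N at 0.045 m means the round button is at its stop. Lifting.

Emit:
carry_out(
  linear=[
    [0, 0, -0.2],
    [0, 0, -0.5],
    [0, 0, -0.7],
    [0, 0, -0.8],
    [0, 0, -0.8],
  ],
  roll=[0, 0, 0, 0, 0],
  jaw=[1, 1, 1, 1, 1],
)

```text
time_s: 11.32
position: [0.5523, -0.2504, 0.1951]
tool_rot: [-0.019, 0.704, 0.71, -0.023]
force: [-0.0, -0.4, -0.1]
opening: 0.0003
```

Emit:
carry_out(
  linear=[
    [0, -0.8, -0.3],
    [0, -0.8, 0],
    [0, 0, 0],
    [0, 0, 0],
    [0, 0, 0],
  ],
  roll=[0, 0, 0, 0, 0],
  jaw=[1, 1, 1, 1, 1],
)

```text
time_s: 11.95
position: [0.4747, -0.2516, 0.2184]
tool_rot: [-0.015, 0.704, 0.71, -0.022]
force: [0.3, 0.1, -0.3]
opening: 0.0003
```

```bash
python3 go.py
python3 - <<'E'
from h import *
import pickle
def cloud(dd):
    h,w=dd['z_map'].shape; vv,uu=np.mgrid[:h,:w]; uv=np.c_[uu.ravel(),vv.ravel()]
    r=rays(dd,uv)*dd['z_map'].ravel()[:,None]; M=T(dd); return r@M[:3,:3].T+M[:3,3]
for n in ('scene','top','wrist'):
    d=grab(n); save(d,f'pics/{n}_f.png',s=1.5); pickle.dump(d,open(n+'f.pkl','wb'))
    for tag,dd in (('before',pickle.load(open(n+'.pkl','rb'))),('after',d)):
        P=cloud(dd)
        for nm,c in dict(sq=(.5235,.0135),rd=(.546,-.252),green=(.4756,-.1186)).items():
            m=(np.hypot(P[:,0]-c[0],P[:,1]-c[1])<.010)&(P[:,2]<.075); 
            if m.any(): print(n,tag,nm,m.sum(),np.median(P[m,2]).round(4))
        m=(abs(P[:,0]-.4925)<.036)&(abs(P[:,1]-.221)<.018)&(P[:,2]>.04)&(P[:,2]<.075); Q=P[m]
        if len(Q)>20: print(n,tag,'rocker slope',np.linalg.lstsq(np.c_[Q[:,:2],np.ones(len(Q))],Q[:,2],rcond=None)[0][0].round(3))
a=pickle.load(open('scene.pkl','rb'))['img'].astype(int);b=pickle.load(open('scenef.pkl','rb'))['img'].astype(int)
cv2.imwrite('pics/blink.png',cv2.resize(np.hstack([a[150:310,160:420],b[150:310,160:420]]).astype(np.uint8)[...,::-1],None,fx=1.5,fy=1.5))
E
```

```text
t 11.95 p [ 0.4747 -0.2516  0.2184] F [ 0.3  0.1 -0.3] open 0.0003 xaxis deg 90.6 z [-0.052 -0.01  -0.999]
scene before sq 29 0.0537
scene before rd 25 0.0536
scene before green 22 0.0532
scene before rocker slope 0.225
scene after sq 26 0.0452
scene after rd 20 0.0457
scene after green 23 0.0534
scene after rocker slope -0.223
top before sq 38 0.054
top before rd 39 0.0536
top before green 40 0.0543
top before rocker slope 0.232
top after sq 39 0.0461
top after rd 3 0.046
top after green 41 0.0538
top after rocker slope -0.192
wrist after sq 241 0.0468
wrist after green 270 0.0549
```

View pics/scene_f.png

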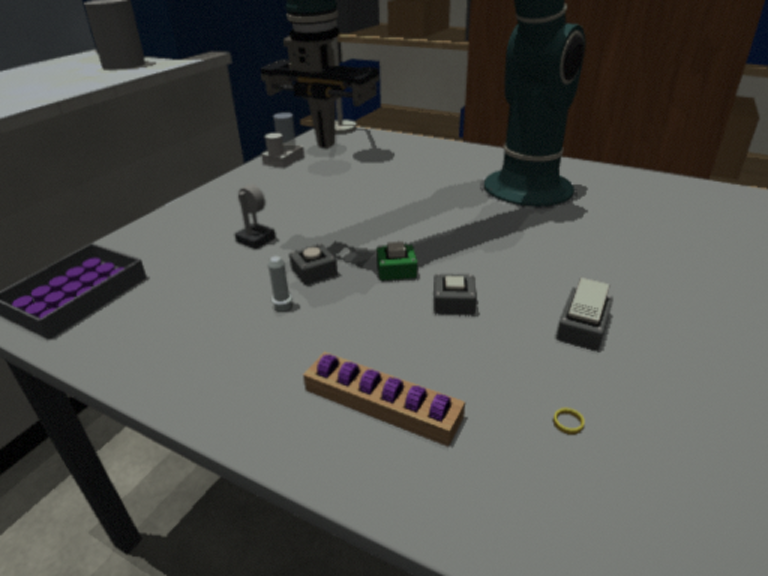

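View pics/top_f.png

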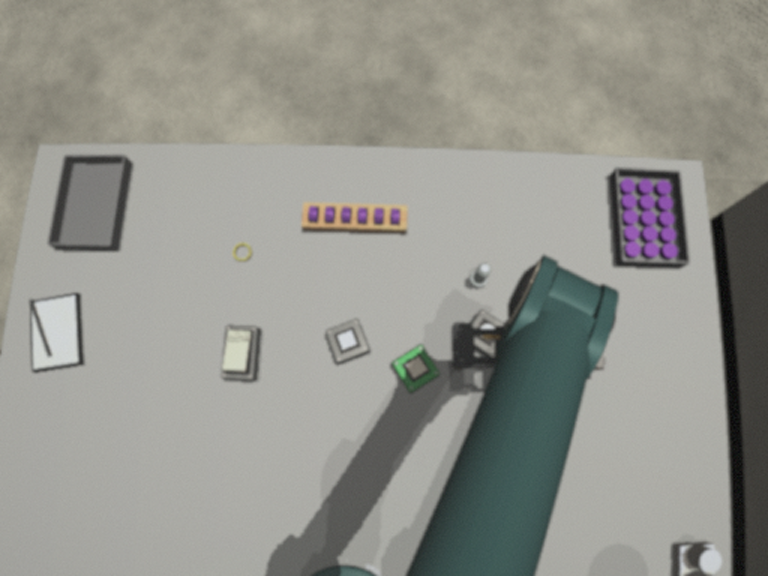

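View pics/wrist_f.png

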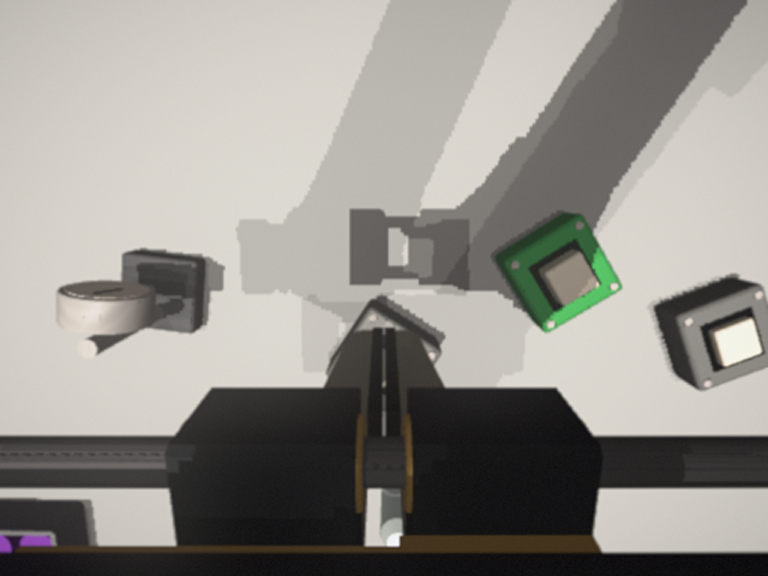

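All three switches read on. In the scene view every box and bystander is at the same pixels as at the start: rocker box (586,316), square box (454,293), round box (313,263), tube (279,283), dial (252,215). Handing in.

```bash
python3 -c "
from station import bot
o=bot.observe();print(abs(o['qd']).max() if hasattr(o['qd'],'max') else o['qd'],o['force'],o['time_s']); print(bot.finish_job())"
```

```text
0.004643256368365354 [ 0.44883015 -1.02885856 -0.35321045] 12.1
the job is handed in; nothing more can be done
None
```

I pressed the rocker's ribbed end, then the square button, then the round button, each to its firm stop with the closed fingertips. I handed the job in at 12.1 s with the arm clear of everything and still.

| Switch | Before | After (fully on) | Force at the stop |
|---|---|---|---|
| Rocker (plate slope) | about +0.22 | -0.22 (scene view) | about 26 N |
| Square button (top height) | 54 mm | 45–47 mm | about 30 N |
| Round button (top height) | 54 mm | 46 mm | about 27 N |

- **Bystanders:** The green look-alike's button still reads about 54 mm. By eye in the scene picture, the boxes, caps and stand, tube, ring and dial are where they were at the start.
- **Weaker checks:** The last top view gave the rocker slope as -0.19, where the scene view gave -0.22. The arm partly hid the round button in that view, leaving 3 depth points, so its height rests mainly on the scene camera.
- **Tilt and side force:** The tool had tilted about 3° by the round press. The square and round presses also showed 6–8 N sideways, but I saw no box movement.

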